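Open the iris damper to the set mark and start the dust extraction

TASK

Get the dust extraction ready for sanding: with the fingertips, push the lever of the bench inlet's iris damper round until its red pointer lines up with the green clip on the scale, and only then press the green start button of the fan fully in. Only push, with the fingers to one side of the knob, never take it between them; leave the green clip where it is set, keep off the red stop button and leave everything else on the bench where it lies.

Things in the scene. Friction and masses are not known exactly. Their poses are not given: they have to be found in the camera images.
- damper: Fixed round bench dust inlet with iris damper: grey flange 224 mm across, aluminium scale plate 214 mm across, its top 38 mm above the bench, wire guard in the middle. A dark knurled ring (168 mm across, top at 46 mm) turns on it about the vertical axis through the origin (on the axis, at bench height, z up). The scale of 13 black marks lies on the -x side, 51.6 deg either way of -x.
- ring (a joint): Angle of ring and lever, rad: 0 = shut, 1.8 = fully open, growing counterclockwise seen from above. In the damper's frame the lever points along the direction pi - 0.9 + value. It stays where it is left (dry friction about 0.6 N m, some 4 to 5 N at the knob; no spring, no coasting). Starts nearly shut; the clip always lies further open.
- lever_knob (a point): Middle (72 mm above the bench) of the upright black knob on the lever, 140 mm from the damper's axis: 18 mm across from 57 to 86 mm height, on a 12 mm neck. Under it the steel lever arm (14 to 30 mm wide, 43 to 48 mm above the bench) runs from the ring out to 153 mm from the axis, with an open window over the scale. Its x axis points outward along the lever.
- pointer_tip (a point): Outer tip of the red pointer needle in the lever's window, on the lever's centre line, 100 mm from the damper's axis, 46 mm above the bench.
- green_clip (a point): Green set clip on the rim of the scale plate, 12 mm wide with a white centre line, from 99 to 113 mm from the damper's axis, top 41 mm above the bench; the point is the inner end of the white line, 100 mm from the axis. It can be slid along the rim but must stay; the lever passes 2 mm above it.
- station: Fixed push-button station of the fan: grey and white box 124 mm (along its x) by 70 mm, 55 mm high, lying on the bench. Origin: centre of the underside. The green start button is at x = +28 mm, the red stop button at x = -28 mm of its frame.
- start_button_top (a point): Centre of the top face of the green start button (28 mm across, black bezel 44 mm across), 77 mm above the bench when out. Its z axis is up.
- start_button (a joint): How far the green start button is pressed, m: 0 = out, 0.006 = fully in (about 5 N); springs back.
- stop_button_top (a point): Centre of the top face of the red stop button, same size and height; not to be pressed.
- stop_button (a joint): How far the red stop button is pressed, m: 0 = out, 0.006 = fully in.
- brush_block: Fixed wooden block 140 x 80 x 35 mm with upright paint brushes reaching up to 200 mm above the bench; origin centre of underside. It and the station change sides (left, right) between starts.
- green_jar: Loose capped jar of green paint, 60 mm across, 85 mm high, in front of the lever; origin centre of underside. Leave.
- house_blank: Loose flat plywood house, about 96 x 64 x 8 mm, lying in front of the lever; origin on its underside. Leave.
- sanding_block: Loose cork sanding block 95 x 58 x 31 mm beside the damper; origin centre of underside. Leave.
- loose_brush: Loose paint brush lying beside the damper, 168 mm long along its x, 8 mm thick; origin on its underside near the middle. Leave.
- flower_figure: Loose wooden flower figure standing behind the damper, foot 36 x 80 mm, 114 mm high; origin centre of underside. Leave.
- water_jar: Loose brown open jar, 68 mm across, 95 mm high; origin centre of underside. Leave.
- mug: Loose blue mug, 80 mm across, 90 mm high; origin centre of underside. Leave.

How it is judged (in metres and radians):
On the way, in this order (a step that is already met when the one before it is completed fails the run):
1. the lever is pushed until the red pointer lines up with the green clip, start button still out (horizontal distance between pointer_tip and green_clip below 0.005 m and value of joint start_button below 0.002 m), for 0.3 s.
2. the green start button is pressed fully in (horizontal distance between pointer_tip and green_clip below 0.005 m and value of joint start_button above 0.0045 m), for 0.05 s.
At the end, for the whole second after the job is handed in: The pointer tip is within 5 mm of the clip's white line (about 3 deg), after the start button was pressed in at least 4.5 of its 6 mm and let go; the clip was moved less than 4 mm, the stop button is out, and every loose thing is upright within 25 mm of where it began (all of step 1 and distance of green_clip from where it was at the start of the episode below 0.004 m and value of joint stop_button below 0.002 m and distance of each of green_jar, house_blank, sanding_block, loose_brush, flower_figure, water_jar, mug from where it was at the start of the episode below 0.025 m and angle between each of green_jar, house_blank, sanding_block, loose_brush, flower_figure, water_jar, mug's own z axis and vertical below 0.3 rad); the robot touches nothing.
It fails at once if the lever's knob is taken between the fingers (horizontal distance between the grasp point and lever_knob below 0.008 m and z of the grasp point in the frame of lever_knob below 0.03 m).
It fails at once if the fan is started with the damper not set to the clip (value of joint start_button above 0.003 m and horizontal distance between pointer_tip and green_clip above 0.007 m).
It fails at once if the red stop button is pressed (value of joint stop_button above 0.003 m).
It fails at once if the green clip is shifted (distance of green_clip from where it was at the start of the episode above 0.004 m).
It fails at once if a loose thing is knocked, carried or lifted (distance of any of green_jar, house_blank, sanding_block, loose_brush, flower_figure, water_jar, mug from where it was at the start of the episode above 0.025 m).
It also fails if it takes over 58 s, if anything falls off the work surface, if the arm or the gripper's body presses on something with over 40 N, if the wrist force passes 120 N, or if a joint passes its speed limit or range.

ROBOT

A 6-joint arm with a two-finger parallel gripper is mounted at the origin on the work surface. World frame = base frame: x ahead of the robot, y to its left, z up, the work surface at z = 0. Lengths are in mm, angles in rad, forces in N, time in s.
With the tool pointing down it reaches from about 350 to 875 mm from the base axis. Payload 4.2 kg.
Tool frame: the origin (TCP) lies between the finger pads; the fingertips stand 25 mm ahead of it and the grasp point (between the pads) lies 6 mm ahead of it; z points along the fingers, y is the line along which they close (so a half turn about z gives the same grasp; the last joint's range is limited). The gripper opens to 85 mm and grips with 20 to 120 N. Pads are 22 mm wide; open, the fingers measure 114 mm over their backs; the gripper's body (76 mm by 85 mm) begins 54 mm behind the grasp point. The pads swing forward as they close: fully open they stand 13 mm farther back than shut.
Start: joints at [-0.862, 0.385, 0.008, 0, -1.194, -0.259], TCP at [271.753, -562.805, 256.312] pointing down, gripper open.
Joint ranges: [-3.14, 3.14], [-1.21, 2.06], [-1.07, 1.41], [-3.16, 2.05], [-2.99, -0.16], [-3.1, 3.1]. Speed limits (rad/s): [2.79, 2.79, 3.14, 3.14, 3.14, 3.14].

INTERFACE

Orientations are given as a unit quaternion [x, y, z, w].
In Python, from bench import arm gives the robot as it stands.
- The arm moves only by the shell command python3 -m pendant 'ROWS'. ROWS is JSON, a list of rows, each a list of 7 numbers: the shift along the tool's x, y, z in m, then the turn, a rotation vector about the tool's x, y, z in degrees, then the finger opening in m, from 0 to 0.0854. In form: [[x, y, z, wx, wy, wz, fingers], ...]. A call has 1 to 12 rows; each row shifts and turns the commanded pose from where the row before left it, along the tool's axes as they then stand; what a row does not reach is not made up. A row lasts 1/10 s, in which the tool goes at most 50 mm and 8.59 degrees, less where a joint would pass 70% of its speed; a pose out of reach is approached as far as the arm can. A call is refused whole if a number of a shift passes 0.05 or a number of a turn 8.59, either way. A call with a gripper value outside its range is refused whole. The fingers move at their own pace and stop on an object; the grip force is fixed at half the most. Time passes only in rows, so rows that do not move let the fingers close. It gives the time, the measured TCP pose, the force, the opening and the grip force at its end, in the units of the state.
- arm.read_state(): the state, without advancing time (a new reading comes with each control period).
- arm.get_image(name): name is "scene" or "top" or "wrist"; returns a dict with "image" (420x560x3 uint8, red, green, blue), "fx", "fy", "cx", "cy" (pixels), "xyz" and "rotation" of the camera in the world. Camera axes: x right, y down, z forward; pixel columns grow to the right and rows downward; lengths in mm; the calibration is good to about 2 mm. The wrist camera is an equidistant fisheye: a pixel r from the principal point sees the ray r / f radians off the axis. A picture is of the moment at which its call begins. There is no depth.
- arm.job_done(): hands the job in; it is judged then, once.
The state is a dict: "clock": time; "joints": joint angles; "joint_vel": joint speeds; "joint_efforts": joint torques, N m; "position": TCP position; "ee_rot": TCP orientation; "contact_force": force on the tool from outside, world axes, zero at the start; "wrist_torque": the same for the moment, N m; "gripper_width": finger opening in mm; "grasp_force": force on a finger pad.
Only numpy, scipy, OpenCV 4.12 (cv2) and the standard library are available. Lean on these libraries where they do the work, as an engineer would, in place of code of your own. Each camera call takes 0.05 s, during which the arm holds its last target. There are 200 camera calls.

## Working session

There is one attempt and no reset: what is moved stays moved. The work goes in short steps, Python scripts to look and compute and a shell command to move; the robot and the scene stay as the last step left them, time stands still between calls to the robot, and variables do not carry over. Pictures are saved under pics/ and viewed, at most 10 in all, crops included, and the job is handed in when it is done.

```bash
mkdir -p pics; cat > h.py <<'E'
import numpy as np, cv2, json
from bench import arm
def snap(n,f):
    d=arm.get_image(n); cv2.imwrite(f'pics/{f}.png',d['image'][:,:,::-1])
    np.savez(f'pics/{f}.npz',**{k:np.array(v) for k,v in d.items()}); return d
def px2w(f,u,v,z,off=(0,0),s=1):
    d=np.load(f'pics/{f}.npz'); u=off[0]+u/s; v=off[1]+v/s
    r=d['rotation']@np.array([(u-d['cx'])/d['fx'],(v-d['cy'])/d['fy'],1.])
    c=d['xyz']; return c+r*(z-c[2])/r[2]
def w2px(f,p):
    d=np.load(f'pics/{f}.npz'); q=d['rotation'].T@(np.array(p)-d['xyz'])
    return q[0]/q[2]*d['fx']+d['cx'], q[1]/q[2]*d['fy']+d['cy']
E
python3 - <<'E'
from h import *
for n in ('top','scene'):
    d=snap(n,n+'0'); print(n,d['fx'],d['xyz'],np.round(d['rotation'],3).tolist(), d['image'].shape)
a=cv2.imread('pics/top0.png'); cv2.imwrite('pics/top0b.png',cv2.resize(a,(800,600),interpolation=cv2.INTER_CUBIC))
s=arm.read_state(); print(s)
E
```

```text
top 539.6393372114024 [ 420.33142813  -51.15782831 1484.49572483] [0.708, -0.704, 0.039, -0.049] (420, 560, 3)
scene 541.7021526479002 [1069.83696662 -712.12928021 1078.96495702] [0.897, 0.283, -0.101, -0.324] (420, 560, 3)
{'clock': 0.1, 'joints': array([-8.62435839e-01,  3.85472979e-01,  6.76004397e-03, -4.09648894e-04,
       -1.19401491e+00, -2.58591645e-01]), 'joint_vel': array([-1.07960201e-03, -3.16615140e-04,  3.75556145e-03,  1.32628512e-03,
        9.04120770e-04,  5.57716814e-05]), 'joint_efforts': array([ 1.28850370e-04, -3.93320060e+01,  1.88930154e+01,  4.19800311e+00,
       -2.59002336e-03,  1.73082651e-05]), 'position': array([ 271.5231905 , -562.41119124,  255.33776979]), 'ee_rot': array([-2.22919944e-01,  9.74836258e-01,  9.43568800e-04, -2.80378960e-04]), 'contact_force': array([-0.26633272,  0.68724052, -0.37905309]), 'wrist_torque': array([ 0.01856202,  0.00087039, -0.02221792]), 'grasp_force': 0.0, 'gripper_width': 85.57916463342231}
```

View pics/top0b.png

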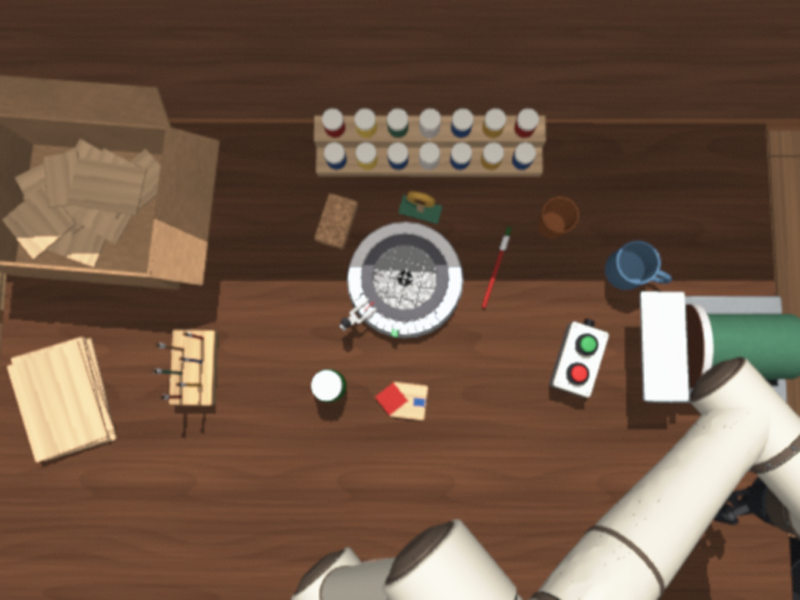

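View pics/scene0.png

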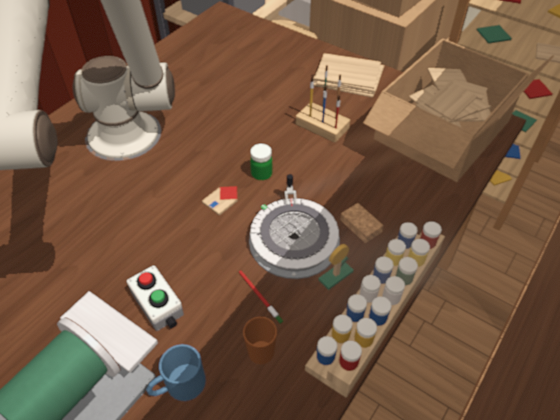

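```bash
sed -i "s/^from bench/from scipy.spatial.transform import Rotation as R\nfrom bench/; s/r=d\['rotation'\]@/r=R.from_quat(d['rotation']).as_matrix()@/; s/q=d\['rotation'\].T@/q=R.from_quat(d['rotation']).as_matrix().T@/" h.py
python3 - <<'E'
from h import *
a=cv2.imread('pics/top0.png')
l=cv2.resize(a[145:245,230:330],None,fx=6,fy=6,interpolation=cv2.INTER_CUBIC)
r=cv2.resize(a[215:290,380:430],None,fx=4,fy=4,interpolation=cv2.INTER_CUBIC)
o=np.zeros((600,800,3),np.uint8); o[:,:600]=l; o[:300,600:]=r
cv2.imwrite('pics/crop0.png',o)
print(px2w('top0',405*.7,280*.7,42))
E
```

```text
[624.50778367 -34.45643232  42.        ]
```

View pics/crop0.png

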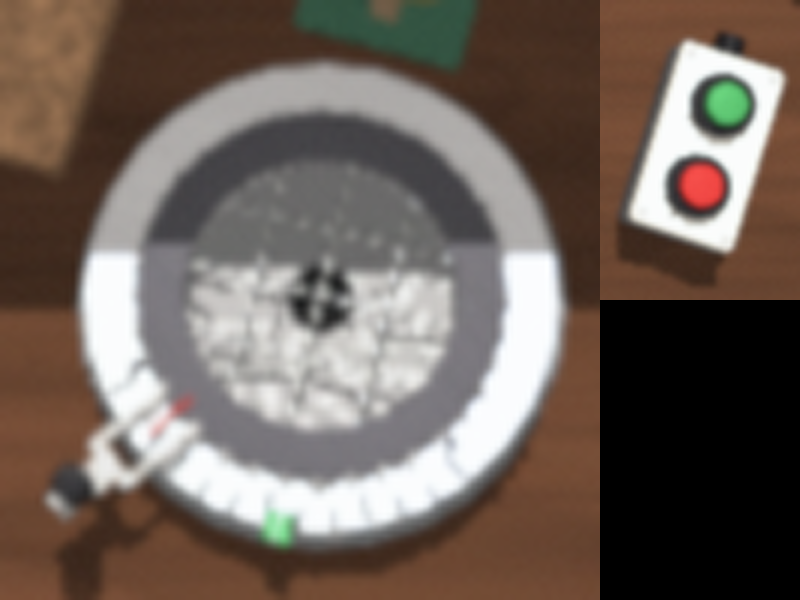

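```bash
python3 - <<'E'
from h import *
o=(230,145)
c=px2w('top0',322,303,38,o,6); k=px2w('top0',68,486,80,o,6); g=px2w('top0',279,530,41,o,6)
p=px2w('top0',155,432,46,o,6)
for n,q in (('c',c),('knob',k),('clip',g),('ptr',p)):
    d=(q-c)[:2]; print(n,q.round(1),np.hypot(*d).round(1),np.degrees(np.arctan2(d[1],d[0])).round(1))
print('start',px2w('top0',129,104,77,(380,215),4),'stop',px2w('top0',102,186,77,(380,215),4))
for n,u,v,z in (('jar',327,385,85),('houseL',377,400,8),('houseR',428,400,8),('houseT',405,382,8),('brush',485,307,5)): print(n,px2w('top0',u*.7,v*.7,z).round(0))
s=arm.read_state(); print(R.from_quat(s['ee_rot']).as_matrix().round(3))
E
```

```text
c [626.4 -34.9  38. ] 0.0 0.0
knob [539.5  74.8  80. ] 140.0 128.4
clip [523.6 -16.3  41. ] 104.5 169.8
ptr [566.8  39.3  46. ] 95.2 128.8
start [ 503.00028622 -370.071077     77.        ] stop [ 449.91407289 -351.41693755   77.        ]
jar [426. 105.  85.]
houseL [399.  18.   8.]
houseR [400. -79.   8.]
houseT [433. -35.   8.]
brush [ 578. -188.    5.]
[[-0.901 -0.435 -0.001]
 [-0.435  0.901  0.002]
 [ 0.     0.002 -1.   ]]
```

```bash
python3 -m pendant '[[0,0,0,0,0,-6.4,0],[0,0,0,0,0,-6.4,0],[-0.0324,0.0165,0,0,0,0,0],[-0.0324,0.0165,0,0,0,0,0],[-0.0324,0.0165,0,0,0,0,0],[-0.0324,0.0165,0,0,0,0,0],[-0.0324,0.0165,0,0,0,0,0],[-0.0324,0.0165,0,0,0,0,0],[-0.0324,0.0165,0,0,0,0,0],[-0.0324,0.0165,0,0,0,0,0],[-0.0324,0.0165,0,0,0,0,0],[-0.0324,0.0165,0,0,0,0,0]]'
python3 -m pendant '[[-0.0324,0.0165,0,0,0,0,0],[-0.0324,0.0165,0,0,0,0,0],[-0.0324,0.0165,0,0,0,0,0],[-0.0324,0.0165,0,0,0,0,0],[-0.0324,0.0165,0,0,0,0,0],[-0.0324,0.0165,0,0,0,0,0],[-0.0324,0.0165,0,0,0,0,0],[-0.0324,0.0165,0,0,0,0,0],[-0.0324,0.0165,0,0,0,0,0],[-0.0324,0.0165,0,0,0,0,0],[0,0,0,0,0,0,0],[0,0,0,0,0,0,0]]'
python3 - <<'E'
from h import *
s=arm.read_state(); M=R.from_quat(s['ee_rot']).as_matrix()
print(M.round(3), s['position'], s['contact_force'])
p=s['position']; print('to standoff',M.T@(np.array([571,100,87])-p))
E
```

```text
clock: 1.3
position: [422.3, -230.3, 256.1]
ee_rot: [-0.33, 0.944, 0.0, -0.0]
contact_force: [0.3, -0.7, 0.7]
gripper_width: 0.1
grasp_force: 0.0
clock: 2.5
position: [572.3, 99.8, 255.4]
ee_rot: [-0.331, 0.944, 0.0, -0.001]
contact_force: [-0.0, -0.1, -0.1]
gripper_width: -0.5
grasp_force: 0.0
[[-0.781 -0.624 -0.002]
 [-0.624  0.781 -0.001]
 [ 0.002  0.001 -1.   ]] [572.32904401  99.80602825 255.38145369] [-0.04243379 -0.13845053 -0.10142628]
to standoff [  0.61099722   0.8571992  168.38352004]
```

```bash
python3 -m pendant '[[0.001,0.001,0.021,0,0,0,0],[0,0,0.021,0,0,0,0],[0,0,0.021,0,0,0,0],[0,0,0.021,0,0,0,0],[0,0,0.021,0,0,0,0],[0,0,0.021,0,0,0,0],[0,0,0.021,0,0,0,0],[0,0,0.021,0,0,0,0],[0,0,0,0,0,0,0],[0,0,0,0,0,0,0]]'
python3 - <<'E'
from h import *
snap('scene','s1'); snap('wrist','w1'); snap('top','t1')
a=cv2.imread('pics/s1.png')[140:290,200:360]; b=cv2.imread('pics/w1.png'); c=cv2.imread('pics/t1.png')[145:245,230:330]
o=np.zeros((600,800,3),np.uint8)
o[:375,:400]=cv2.resize(a,(400,375),interpolation=cv2.INTER_CUBIC); o[:375,400:]=cv2.resize(c,(400,375),interpolation=cv2.INTER_CUBIC)
o[375:,:300]=cv2.resize(b,(300,225),interpolation=cv2.INTER_AREA)
cv2.imwrite('pics/v1.png',o); print(arm.read_state()['contact_force'])
E
```

```text
clock: 3.5
position: [571.2, 98.5, 88.7]
ee_rot: [-0.33, 0.944, -0.0, -0.0]
contact_force: [1.0, 0.0, 0.9]
gripper_width: -0.0
grasp_force: 0.0
[ 0.1017582  -0.04187544  0.03886898]
```

View pics/v1.png

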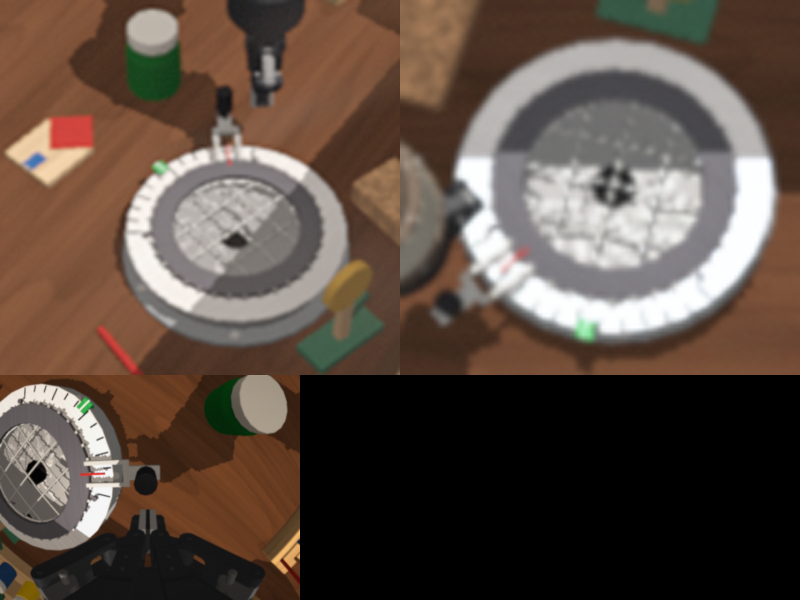

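```bash
python3 -m pendant '[[0.006,0,0,0,0,0,0],[0.006,0,0,0,0,0,0],[0.007,0,0,0,0,0,0],[0.0074,0.0009,0,0,0,-3,0],[0.0074,0.0009,0,0,0,-3,0],[0.0074,0.0009,0,0,0,-3,0],[0.0074,0.0009,0,0,0,-3,0],[0.0074,0.0009,0,0,0,-3,0],[0.0074,0.0009,0,0,0,-3,0],[0.0074,0.0009,0,0,0,-3,0],[0.0074,0.0009,0,0,0,-3,0],[0,0,0,0,0,0,0]]'
python3 - <<'E'
from h import *
snap('wrist','w2'); snap('top','t2')
b=cv2.imread('pics/w2.png'); c=cv2.imread('pics/t2.png')[145:245,230:330]
o=np.zeros((600,800,3),np.uint8)
o[:420,:560]=b; o[300:,500:]=cv2.resize(c,(300,300),interpolation=cv2.INTER_CUBIC)
cv2.imwrite('pics/v2.png',o)
s=arm.read_state(); M=R.from_quat(s['ee_rot']).as_matrix(); d=s['position']-[626.4,-34.9,0]
print(s['position'],s['contact_force'],M[:,0].round(3),(M.T@d).round(1),'lever if contact',128.6+np.degrees(np.arctan2(M[1,0],M[0,0]))%360-218.6)
E
```

```text
clock: 4.85
position: [513.6, 48.1, 89.1]
ee_rot: [-0.519, 0.855, -0.0, 0.002]
contact_force: [2.7, 2.0, -1.1]
gripper_width: -0.1
grasp_force: 1.4
[513.53884924  48.21830375  89.07342705] [3.24038471 1.31672181 1.20837427] [-0.461 -0.887 -0.002] [-21.9 138.3 -89.3] lever if contact 152.54708982667992
```

View pics/v2.png

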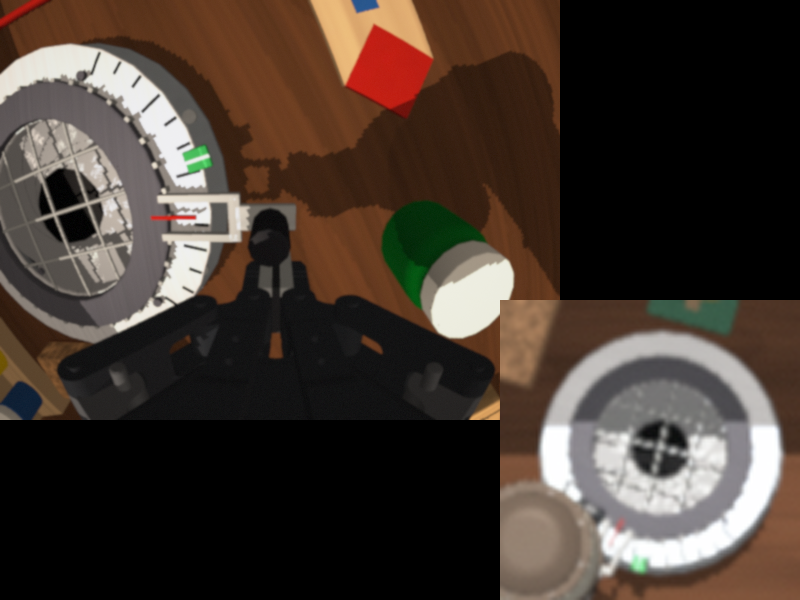

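```bash
cat >> h.py <<'E'
def fish(f,u,v,z):
    d=np.load(f'pics/{f}.npz'); x=np.array([(u-d['cx'])/d['fx'],(v-d['cy'])/d['fy']]); t=np.linalg.norm(x)
    r=R.from_quat(d['rotation']).as_matrix()@np.r_[x/t*np.sin(t),np.cos(t)]; c=d['xyz']; return c+r*(z-c[2])/r[2]
C=np.array([626.4,-34.9])
def brg(q): e=q[:2]-C; return np.hypot(*e).round(1),np.degrees(np.arctan2(e[1],e[0])).round(1)
E
python3 - <<'E'
from h import *
for n,u,v,z in (('tip',195,217,46),('ptrin',152,217,46),('clipin',185,162,40),('clipout',210,156,40),('knobtop',266,226,86),('hub',71,205,46),):
    q=fish('w2',u,v,z); print(n,q.round(1),brg(q))
E
```

```text
tip [543.8  11.   46. ] (np.float64(94.5), np.float64(150.9))
ptrin [ 5.663e+02 -4.000e-01  4.600e+01] (np.float64(69.3), np.float64(150.1))
clipin [535.1 -17.1  40. ] (np.float64(93.0), np.float64(169.0))
clipout [521.3 -13.3  40. ] (np.float64(107.3), np.float64(168.4))
knobtop [503.9  20.3  86. ] (np.float64(134.3), np.float64(155.7))
hub [611.8 -31.9  46. ] (np.float64(14.9), np.float64(168.4))
```

```bash
python3 -m pendant '[[0.0074,0.0009,0,0,0,-3,0],[0.0074,0.0009,0,0,0,-3,0],[0.0074,0.0009,0,0,0,-3,0],[0.0074,0.0009,0,0,0,-3,0],[0.0074,0.0009,0,0,0,-3,0],[0,0,0,0,0,0,0]]'
python3 - <<'E'
from h import *
snap('wrist','w3'); b=cv2.imread('pics/w3.png')[100:280,60:300]
cv2.imwrite('pics/v3.png',cv2.resize(b,(800,600),interpolation=cv2.INTER_CUBIC))
s=arm.read_state(); M=R.from_quat(s['ee_rot']).as_matrix(); d=s['position']-[626.4,-34.9,0]
print(s['position'],s['contact_force'],M[:,0].round(3),(M.T@d).round(1),'lever if contact',128.6+np.degrees(np.arctan2(M[1,0],M[0,0]))%360-218.6)
E
```

```text
clock: 5.55
position: [495.6, 15.3, 88.9]
ee_rot: [-0.626, 0.78, -0.0, 0.001]
contact_force: [3.3, 1.9, 2.3]
gripper_width: 0.2
grasp_force: 1.4
[495.44024458  15.37044173  88.82151757] [2.2453688  3.26893413 0.9579118 ] [-0.217 -0.976 -0.001] [-20.8 138.6 -89. ] lever if contact 167.48841542804078
```

View pics/v3.png

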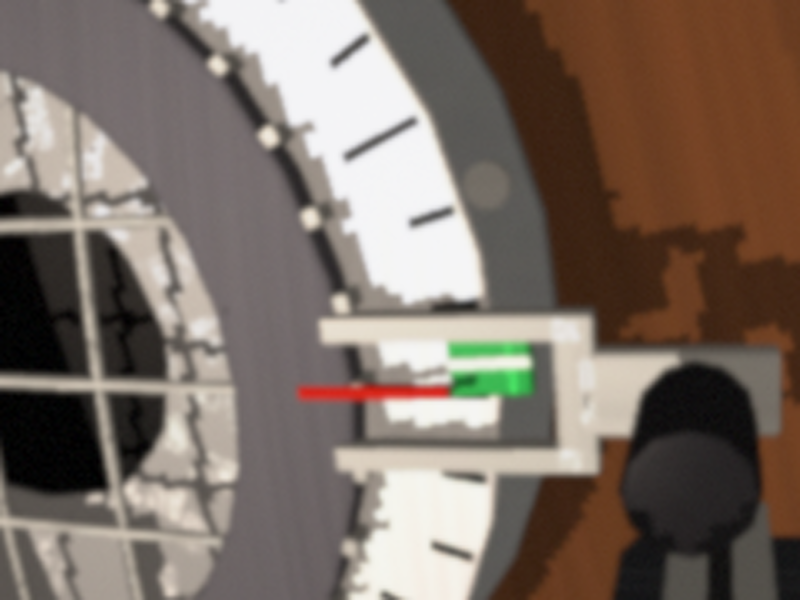

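```bash
python3 - <<'E'
from h import *
k=240/800
for n,u,v,z in (('tip',452,392,46),('ptrin',300,392,46),('clipin',450,366,41),('clipout',530,361,41)):
    q=fish('w3',60+u*k,100+v*k,z); print(n,q.round(1),brg(q))
E
```

```text
tip [534.1 -12.6  46. ] (np.float64(95.0), np.float64(166.4))
ptrin [560.2 -18.2  46. ] (np.float64(68.3), np.float64(165.8))
clipin [534.8 -15.6  41. ] (np.float64(93.6), np.float64(168.1))
clipout [521.3 -13.6  41. ] (np.float64(107.2), np.float64(168.5))
```

```bash
python3 -m pendant '[[0.0025,0.0003,0,0,0,-1,0],[0.0024,0.0003,0,0,0,-1,0],[0,0,0,0,0,0,0],[0,0,0,0,0,0,0],[0,0,0,0,0,0,0],[0,0,0,0,0,0,0],[-0.015,0,0,0,0,0,0],[-0.015,0,0,0,0,0,0],[-0.01,0,0,0,0,0,0],[0,0,-0.03,0,0,0,0],[0,0,-0.03,0,0,0,0],[0,0,-0.03,0,0,0,0]]'
python3 - <<'E'
from h import *
snap('wrist','w4'); snap('scene','s4')
b=cv2.imread('pics/w4.png');b=b[40:300,0:300]
o=np.zeros((600,800,3),np.uint8); o[:433,:500]=cv2.resize(b,(500,433),interpolation=cv2.INTER_CUBIC)
c=cv2.imread('pics/s4.png')[180:260,240:320]; o[300:,500:]=cv2.resize(c,(300,300),interpolation=cv2.INTER_CUBIC)
cv2.imwrite('pics/v4.png',o)
s=arm.read_state(); M=R.from_quat(s['ee_rot']).as_matrix(); d=np.load('pics/w4.npz')
print(s['clock'],s['position'],'cam in tool',M.T@(d['xyz']-s['position']))
E
```

```text
clock: 6.8
position: [499.5, 50.3, 178.6]
ee_rot: [-0.64, 0.768, 0.0, -0.002]
contact_force: [-0.6, 0.2, 0.3]
gripper_width: 0.3
grasp_force: 0.0
6.9 [502.33317572  51.05852659 182.07175663] cam in tool [  75.40111425    1.2017377  -115.96864634]
```

View pics/v4.png

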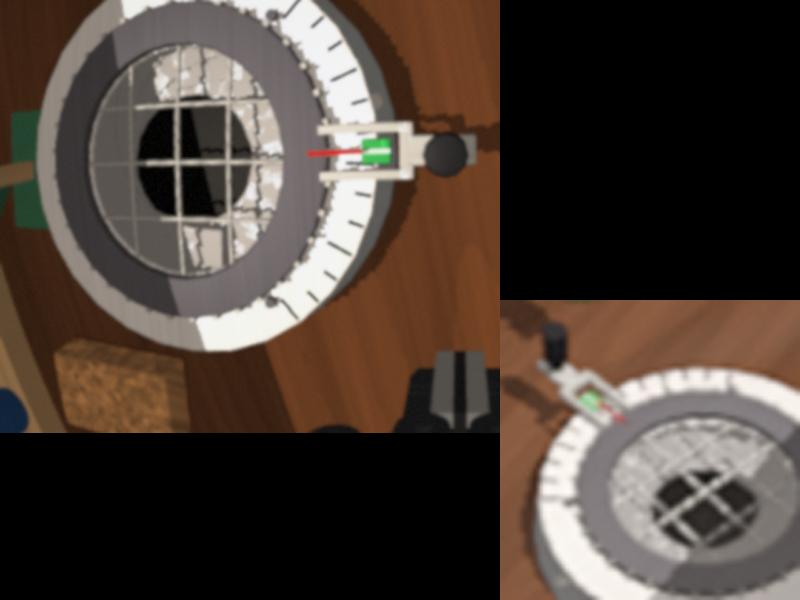

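```bash
python3 -m pendant '[[0,0,-0.024,0,0,8,0],[0,0,-0.024,0,0,8,0],[0,0,-0.024,0,0,8,0],[0,0,0,0,0,8,0],[0,0,0,0,0,8,0],[0,0,0,0,0,8,0],[0,0,0,0,0,8,0],[0,0,0,0,0,8,0],[0,0,0,0,0,8,0],[0,0,0,0,0,8,0]]'
python3 -m pendant '[[0,-0.042,0,0,0,0,0],[0,-0.042,0,0,0,0,0],[0,-0.042,0,0,0,0,0],[0,-0.042,0,0,0,0,0],[0,-0.042,0,0,0,0,0],[0,-0.042,0,0,0,0,0],[0,-0.042,0,0,0,0,0],[0,-0.042,0,0,0,0,0],[0,-0.042,0,0,0,0,0],[0,-0.042,0,0,0,0,0],[0,0,0,0,0,0,0],[0,0,0,0,0,0,0]]'
python3 - <<'E'
from h import *
snap('wrist','w5'); snap('scene','s5')
def green(f,off=(0,0),lim=None):
    im=cv2.imread(f'pics/{f}.png'); h=cv2.cvtColor(im,cv2.COLOR_BGR2HSV)
    m=cv2.inRange(h,(50,100,60),(75,255,255)); n,l,st,c=cv2.connectedComponentsWithStats(m)
    return [(c[i].round(1).tolist(),st[i].tolist()) for i in range(1,n) if st[i,4]>25]
for f in ('w5','s5','top0'): print(f,green(f))
s=arm.read_state(); print(s['position'],R.from_quat(s['ee_rot']).as_matrix().round(3))
o=np.zeros((420,1120,3),np.uint8); o[:,:560]=cv2.imread('pics/w5.png'); o[:,560:]=cv2.imread('pics/s5.png')
cv2.imwrite('pics/v5.png',cv2.resize(o,(800,300)))
E
```

```text
clock: 7.9
position: [499.6, 50.1, 249.0]
ee_rot: [0.007, 1.0, -0.0, -0.002]
contact_force: [-0.1, 0.2, -0.5]
gripper_width: -0.3
grasp_force: 0.0
clock: 9.1
position: [496.7, -370.3, 248.3]
ee_rot: [0.005, 1.0, 0.001, -0.002]
contact_force: [-0.5, -0.5, 0.2]
gripper_width: 0.1
grasp_force: 0.0
w5 [([14.9, 215.0], [0, 159, 40, 110, 3111]), ([276.2, 200.1], [262, 185, 30, 31, 711]), ([465.7, 340.2], [450, 335, 32, 15, 197])]
s5 [([491.0, 37.5], [479, 29, 28, 13, 48]), ([261.2, 169.4], [251, 158, 21, 22, 346]), ([157.6, 296.1], [151, 290, 14, 13, 142])]
top0 [([411.2, 240.6], [406, 235, 12, 12, 107])]
[ 497.15441261 -369.10876151  249.40354557] [[-1.     0.007 -0.002]
 [ 0.007  1.     0.001]
 [ 0.002  0.001 -1.   ]]
```

View pics/v5.png

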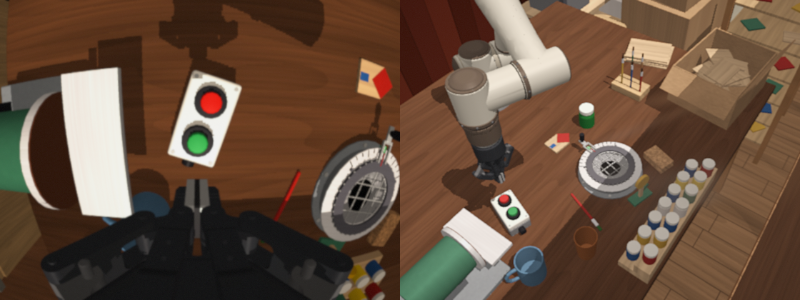

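```bash
python3 - <<'E'
from h import *
print(fish('w5',276.5,200.1,76),px2w('s5',157.6,296.1,75),px2w('top0',411.5,240.6,77))
E
```

```text
[ 504.62036183 -369.34334301   76.        ] [ 507.42114399 -371.01692725   75.        ] [ 504.0280006  -368.15348105   77.        ]
```

```bash
python3 -m pendant '[[-0.004,0,0.013,0,0,0,0],[-0.004,0,0.013,0,0,0,0],[0,0,0.013,0,0,0,0],[0,0,0.013,0,0,0,0],[0,0,0.013,0,0,0,0],[0,0,0.013,0,0,0,0],[0,0,0.013,0,0,0,0],[0,0,0.013,0,0,0,0],[0,0,0.013,0,0,0,0],[0,0,0.013,0,0,0,0],[0,0,0.013,0,0,0,0],[0,0,0,0,0,0,0]]'
python3 - <<'E'
from h import *
snap('wrist','w6');cv2.imwrite('pics/v6.png',cv2.resize(cv2.imread('pics/w6.png')[150:330,180:420],None,fx=2,fy=2))
s=arm.read_state(); print(s['position'],s['contact_force'])
E
```

```text
clock: 10.4
position: [504.1, -369.7, 104.8]
ee_rot: [0.004, 1.0, 0.001, -0.002]
contact_force: [-0.2, -0.3, -0.2]
gripper_width: 0.1
grasp_force: 0.0
[ 504.78975973 -370.10217346  106.1014136 ] [ 0.04606716  0.34866463 -0.03776473]
```

View pics/v6.png

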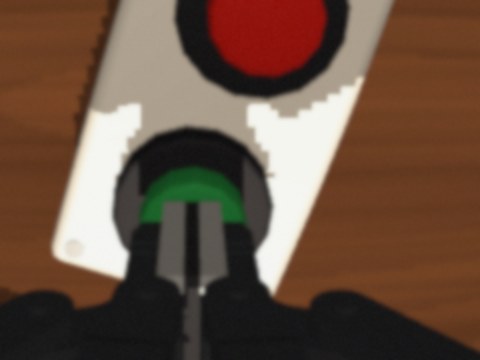

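The closed fingertips stand centred over the green button, and the red one is well clear. Pressing in steps.

```bash
python3 -m pendant '[[0,0,0.003,0,0,0,0],[0,0,0.003,0,0,0,0],[0,0,0.002,0,0,0,0],[0,0,0.002,0,0,0,0],[0,0,0,0,0,0,0],[0,0,0,0,0,0,0]]'
```

```text
clock: 11.05
position: [505.8, -370.6, 98.1]
ee_rot: [0.004, 1.0, -0.0, 0.001]
contact_force: [-0.2, 1.1, 3.2]
gripper_width: 0.0
grasp_force: 1.8
```

```bash
python3 -m pendant '[[0,0,0.002,0,0,0,0],[0,0,0.001,0,0,0,0],[0,0,0,0,0,0,0],[0,0,0,0,0,0,0]]'
```

```text
clock: 11.45
position: [505.9, -370.5, 96.0]
ee_rot: [0.003, 1.0, -0.001, 0.001]
contact_force: [-1.2, 2.0, 10.3]
gripper_width: 0.2
grasp_force: 5.0
```

```bash
python3 -m pendant '[[0,0,0.001,0,0,0,0],[0,0,0,0,0,0,0],[0,0,0,0,0,0,0]]'
python3 -m pendant '[[0,0,-0.02,0,0,0,0],[0,0,-0.03,0,0,0,0],[0,0,-0.03,0,0,0,0],[0,0,-0.03,0,0,0,0],[0,0,0,0,0,0,0],[0,0,0,0,0,0,0],[0,0,0,0,0,0,0]]'
python3 - <<'E'
from h import *
snap('top','t7'); a=cv2.imread('pics/t7.png')
o=np.zeros((600,800,3),np.uint8); o[:420,:560]=a; o[300:,500:]=cv2.resize(a[185:245,250:310],(300,300),interpolation=cv2.INTER_CUBIC)
cv2.imwrite('pics/v7.png',o)
E
```

```text
clock: 11.75
position: [505.9, -370.6, 96.0]
ee_rot: [0.003, 1.0, -0.001, 0.001]
contact_force: [-1.4, 3.0, 13.3]
gripper_width: 0.0
grasp_force: 6.9
clock: 12.45
position: [504.3, -369.7, 201.4]
ee_rot: [0.004, 1.0, 0.001, -0.002]
contact_force: [0.9, 0.0, -0.3]
gripper_width: -0.3
grasp_force: 0.0
```

View pics/v7.png

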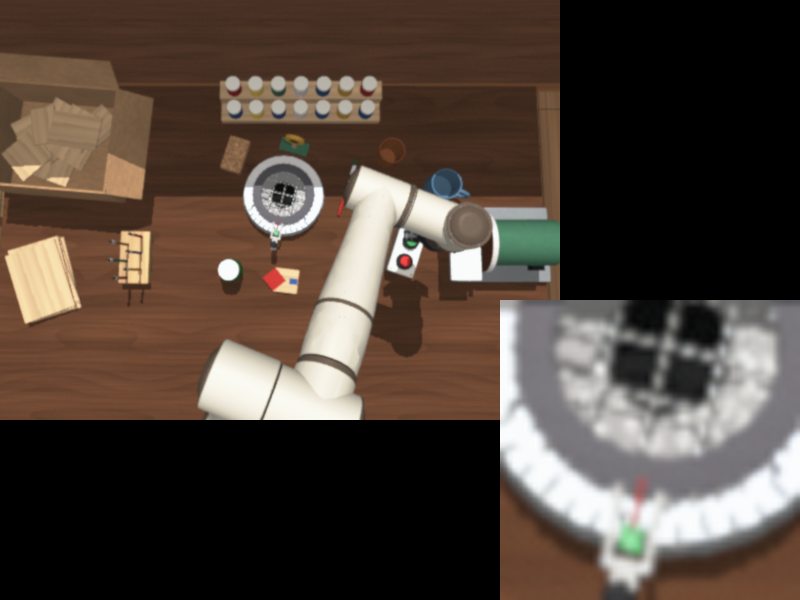

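The button bottomed at 96 mm TCP height with 13 N on it, and it has been released. The pointer, at inset pixel (640,490), leads straight into the clip at (632,540), and everything else lies where it was.

```bash
python3 -c "from bench import arm; print(arm.job_done())"
```

```text
the job is handed in; nothing more can be done
None
```

I pushed the damper lever round until the red pointer lined up with the green clip, then pressed the start button fully in and released it, and handed the job in at about 12.5 s; the hand-in gave no verdict.

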